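# Clamp a pipe piece with the valve lever

## Task

Clamp the short pipe piece in the small hydraulic clamp: hold the spring-centred valve lever over away from the fixed jaw until the jaws are open wide enough, and let it recentre; stand the pipe upright on the clamp's base between the jaws, about central to their width, and let go of it; then push the lever towards the fixed jaw, hold it until the pipe is pressed firmly between both jaws, and let it spring back to centre. Move the jaw only with the lever, do not tip the pipe over, and leave the tin and the tape measure where they are.

Things in the scene. Friction and masses are not known exactly. Their poses are not given: they have to be found in the camera images.
- clamp_frame: Hydraulic clamp bolted to the bench: base plate 90 (x) x 330 (y) x 12 mm, yaw within 0.16 rad; fixed jaw at its +y (left) end; a cylinder (top 75 mm above the bench) from the middle to its -y end with a valve block and upright lever on top, 80 mm to -y of the centre. Origin: centre of the underside; y runs along the ram to the fixed jaw. Between the jaws it is open to +x, -x and above.
- fixed_face (a point): Point at the lower edge of the fixed jaw's clamping face, middle of its width, on the base top (12 mm above the bench); that jaw is 60 mm wide, 45 mm high, 32 mm thick. Axes as the clamp's: y runs along the ram and points from the bay into the fixed jaw, x across the jaws, z up. The pipe's bay lies on the -y side of this point.
- jaw: Moving steel jaw plate on the end of the ram rod: 60 mm wide (x), 44 mm high, bottom 2 mm above the base top; with its backing 24 mm thick. Origin on its clamping face line (middle of the width), at bench height below it; faces the clamp's +y.
- jaw_face (a point): Point on the moving jaw's clamping face, middle of its width, 22 mm above the base top.
- jaw_gap (a joint): Gap between the two jaw faces in m: 0 shut, 0.080 wide open. Starts between 0.016 and 0.036, too narrow for the pipe. Driven by the valve lever: with the lever fully over, the jaw travels about 15 to 20 mm/s; with the lever near centre it stands still and keeps its place.
- lever (a joint): Angle of the valve lever in rad: 0 upright (spring centre), positive leaning towards the fixed jaw (closes the jaws), negative leaning away (opens the jaws). Stops at +-0.4. The farther over, the faster the jaw; let go, it stands still and the lever comes to rest within 0.09 of upright. Spring 4.8 Nm/rad: about 17 N at the grip at full throw.
- lever_grip (a point): Middle of the lever's black plastic grip, 120 mm from the pivot along the lever. The grip is round, 20 to 26 mm across, from 70 to 145 mm from the pivot; below it is an 11 mm steel rod. The top is free on every side.
- lever_pivot (a point): Pivot of the valve lever, on top of the valve block, 108 mm above the bench. The lever swings in the clamp's vertical y-z plane.
- pipe_piece: Sawn ring of grey steel pipe standing on end on the bench to the left of the clamp: 48 mm outside diameter, 52 mm high, open, wall about 4 mm, about 0.2 kg. Origin at the centre of its underside, z axis up along the pipe.
- paste_tin: Bystander: round tin with a lid, 72 mm diameter, 49 mm high, standing near the pipe (they may have swapped places). Origin under its centre.
- tape_measure: Bystander: tape measure, 32x82x66 mm, right of the clamp. Origin under its centre.

How it is judged:
By the outcome, as a careful person would: the job done as asked, in the order asked, and still so for the second after the job is handed in, with the robot touching nothing.
It also fails if it takes over 72 s, if anything falls off the work surface, if the arm or the gripper's body presses on something with over 40 N, if the wrist force passes 120 N, or if a joint passes its speed limit or range.

## Robot

A 7-joint arm with a two-finger parallel gripper is mounted at the origin on the work surface; the furniture and walls round the work are solid. World frame = base frame: x ahead of the robot, y to its left, z up, the work surface at z = 0. Lengths are in mm, angles in rad, forces in N, time in s.
With the tool pointing down it reaches from about 350 to 900 mm from the base axis. Payload 8.1 kg.
Tool frame: the origin (TCP) lies on the front face of the gripper's body, between the roots of the fingers; the fingertips stand 73 mm ahead of it and the grasp point (between the pads) lies 54 mm ahead of it; z points along the fingers, y is the line along which they close (so a half turn about z gives the same grasp; the last joint's range is limited). The gripper opens to 85 mm and grips with 20 to 120 N. Pads are 22 mm wide; open, the fingers measure 114 mm over their backs; the gripper's body (76 mm by 85 mm) begins 54 mm behind the grasp point. The pads swing forward as they close: fully open they stand 13 mm farther back than shut.
Start: joints at [1.209, 0.434, 0.025, 1.573, -0.012, 1.134, -0.075], TCP at [159.926, -604.203, 303.923] pointing down, gripper open.
Joint ranges: [-2.62, 2.62], [-0.44, 2.09], [-1.27, 1.32], [0.08, 2.57], [-1.32, 4.46], [0.12, 2], [-2.74, 2.74]. Speed limits (rad/s): [2.22, 2.22, 3.01, 3.01, 3.14, 3.14, 3.14].

## Interface

Orientations are given as a 3x3 rotation matrix whose columns are the frame's x, y, z axes.
In Python, from workcell import robot gives the robot as it stands. The module is installed in compiled form; this text tells all that it offers.
- The arm moves only by the shell command python3 -m handwheel 'ROWS' [FORCE]. ROWS is JSON, a list of rows, each a list of 7 numbers: the turn, a rotation vector about the tool's x, y, z in rad, then the shift along the tool's x, y, z in cm, then the closure, from -1 (fully open) to 1 (shut). A call has 1 to 8 rows; each row is the pose to reach, as a shift and turn from the pose commanded when the call began, along the tool's axes at that moment; what a row does not reach only later rows make up. A row lasts 1/10 s, in which the tool goes at most 50 mm and 8.59 degrees, less where a joint would pass 70% of its speed; a pose out of reach is approached as far as the arm can. A call with a gripper value outside its range is refused whole. The fingers move at their own pace and stop on an object; FORCE is the grip in N (left out, the last holds). Time passes only in rows, so rows that repeat a pose let the fingers close. It gives the time, the measured TCP pose, the force, the opening and the grip force at its end, in the units of the state.
- robot.get_state(): the state, without advancing time (a new reading comes with each control period).
- robot.snapshot(name): name is "side" or "top"; returns a dict with "color" (420x560x3 uint8, red, green, blue), "z_map" (420x560 float32, mm along the optical axis (not along the pixel's ray), 0 where there is no reading), "K" (3x3 intrinsics, pixels), "origin" and "orientation" of the camera in the world. Camera axes: x right, y down, z forward; pixel columns grow to the right and rows downward; lengths in mm; the calibration is good to about 2 mm. A picture is of the moment at which its call begins.
- robot.close_job(): hands the job in; it is judged then, once.
The state is a dict: "t": time; "joints": joint angles; "qd": joint speeds; "tau": joint torques, N m; "ee_pos": TCP position; "tool_rot": TCP orientation; "contact_force": force on the tool from outside, world axes, zero at the start; "wrist_torque": the same for the moment, N m; "width": finger opening in mm; "gripper_force": force on a finger pad.
Only numpy, scipy, OpenCV 4.12 (cv2) and the standard library are available. Lean on these libraries where they do the work, as an engineer would, in place of code of your own. Each camera call takes 0.05 s, during which the arm holds its last target. There are 200 camera calls.

## Working session

There is one attempt and no reset: what is moved stays moved. The work goes in short steps, Python scripts to look and compute and a shell command to move; the robot and the scene stay as the last step left them, time stands still between calls to the robot, and variables do not carry over. Pictures are saved under pics/ and viewed, at most 10 in all, crops included, and the job is handed in when it is done.

```bash
mkdir -p pics
cat > h.py <<'E'
import numpy as np,cv2
from workcell import robot
def snap(n):
    s=robot.snapshot(n); return s
def pts(s):
    z=s["z_map"];K=s["K"];v,u=np.mgrid[:z.shape[0],:z.shape[1]]
    c=np.stack([(u-K[0,2])/K[0,0]*z,(v-K[1,2])/K[1,1]*z,z],-1)
    return c@np.array(s["orientation"]).T+np.array(s["origin"])
E
python3 - <<'E'
from h import *
st=robot.get_state();print({k:np.round(v,3).tolist() for k,v in st.items()})
for n in("side","top"):
    s=snap(n);cv2.imwrite(f"pics/{n}0.png",s["color"][:,:,::-1]);np.savez(f"{n}0.npz",**s);print(n,s["K"],s["origin"],s["orientation"])
E
```

```text
{'t': 0.0, 'joints': [1.209, 0.435, 0.025, 1.574, -0.012, 1.134, -0.075], 'qd': [0.0, 0.003, 0.001, -0.001, 0.0, -0.001, -0.001], 'tau': [0.0, -67.049, 1.025, -31.622, 0.015, 0.012, 0.0], 'ee_pos': [159.795, -603.82, 303.122], 'tool_rot': [[0.967, 0.256, -0.001], [0.256, -0.967, 0.001], [-0.0, -0.002, -1.0]], 'contact_force': [0.561, -0.098, 1.316], 'wrist_torque': [0.039, -0.016, -0.07], 'gripper_force': 0.0, 'width': 85.371}
side [[426.11997888   0.         277.03117177]
 [  0.         426.11997888 204.6865271 ]
 [  0.           0.           1.        ]] [319.67077659 931.05328579 924.95564213] [[-0.99437918 -0.05434261  0.09086766]
 [-0.10451413  0.64108836 -0.76031737]
 [-0.01693657 -0.76554072 -0.64316449]]
top [[453.68833298   0.         279.58840802]
 [  0.         453.68833298 219.39709606]
 [  0.           0.           1.        ]] [ 218.77387617    3.05960144 1251.01906172] [[ 0.02626239 -0.98317216  0.18078381]
 [-0.99962856 -0.02714613 -0.00241549]
 [ 0.00728243 -0.18065322 -0.98351989]]
```

View pics/top0.png

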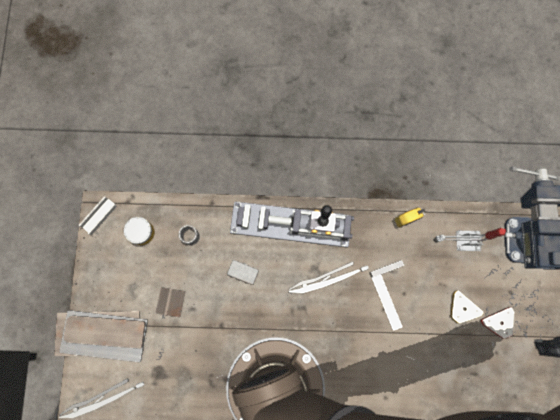

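View pics/side0.png

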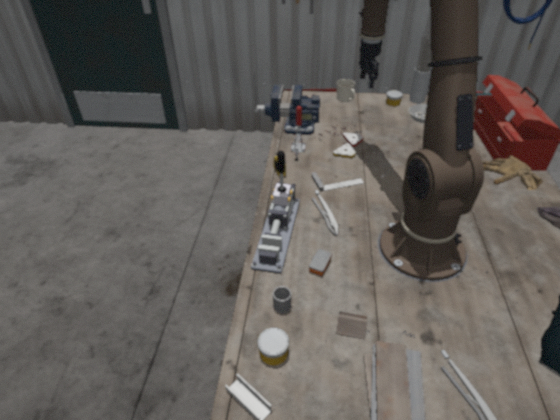

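The top view shows the clamp at pixels (232–352, 203–245), with the fixed jaw near (245,216), the moving jaw near (263,217) and the lever knob at (326,211). The pipe is at (188,235), the tin at (138,231) and the tape at (412,216). The side view shows the pipe at (283,299) and the lever grip at (280,162).

Run:
```python
from h import *
s=dict(np.load("top0.npz"));P=pts(s);c=s["color"]
cv2.imwrite("pics/topcrop.png",cv2.resize(c[190:260,170:370,::-1],None,fx=4,fy=4,interpolation=cv2.INTER_CUBIC))
def reg(u0,u1,v0,v1,z0,z1,n):
    Q=P[v0:v1,u0:u1].reshape(-1,3);m=(Q[:,2]>z0)&(Q[:,2]<z1);Q=Q[m]
    r=cv2.minAreaRect(Q[:,:2].astype(np.float32)) if len(Q)>2 else None
    print(n,len(Q),Q.mean(0).round(1),Q.min(0).round(1),Q.max(0).round(1),np.round(r[0],1),np.round(r[1],1),r[2])
reg(170,206,218,252,40,70,"pipe")
reg(115,160,210,252,40,70,"tin")
reg(225,256,198,240,45,70,"fixed jaw top")
reg(256,273,198,240,45,72,"mov jaw top")
reg(310,345,195,240,160,300,"lever")
reg(225,360,195,250,7,18,"base")
reg(225,360,195,250,7,90,"clamp")
reg(395,430,200,230,50,80,"tape")
s=dict(np.load("side0.npz"));P=pts(s);c=s["color"]
reg(265,300,280,320,40,70,"pipe")
reg(245,300,225,272,45,70,"jaws")
reg(265,300,140,195,160,300,"lever")
reg(240,310,180,275,7,18,"base")
```

```text
pipe 96 [393.3 244.2  50.6] [351.3 207.3  41.4] [417.3 267.7  56.4] [380.6 241.1] [75.6 47.1] 17.567182540893555
tin 582 [400.4 380.9  48.3] [365.3 345.9  40.4] [436.4 416.8  56. ] [400.6 381.6] [70.9 70.9] 87.9080810546875
fixed jaw top 228 [446.2  98.2  53. ] [416.7  82.8  45. ] [475.6 117.4  62.9] [447.3  99.9] [31.7 59.5] 84.2979507446289
mov jaw top 217 [441.   40.5  56.2] [412.5  20.3  46.5] [471.3  55.1  62.2] [442.1  37.9] [58.7 34.7] 1.2937196493148804
lever 137 [ 424.9 -103.3  240.1] [ 415.7 -116.   182.6] [439.7 -92.6 257. ] [ 427.9 -104. ] [24.5 22.7] 5.591001987457275
base 1631 [428.5   7.   12.2] [ 371.2 -219.     7. ] [514.6 136.7  17.9] [441.3 -40.7] [353.6 140.1] 88.64862060546875
clamp 3276 [429.1 -16.8  35.7] [ 371.2 -219.     7. ] [514.6 136.7  90. ] [441.3 -40.7] [353.6 140.1] 88.64862060546875
tape 266 [ 458.3 -352.1   61.2] [ 435.7 -386.9   50.4] [ 483.8 -320.5   71.1] [ 459.6 -353.9] [31.2 67.2] 23.85112953186035
pipe 152 [393.3 247.2  48.2] [370.1 222.5  40. ] [417.3 271.6  55.4] [393.7 246.7] [46.2 48.1] 5.337018966674805
jaws 414 [443.3  68.3  53. ] [412.4 -10.7  45. ] [477.2 117.4  61. ] [443.1  53.2] [130.2  60.7] 84.67521667480469
lever 198 [427.5 -97.9 217.4] [ 416.5 -111.9  160.3] [441.1 -89.3 256.9] [ 428.2 -100.1] [23.7 21.2] 8.17857551574707
base 830 [427.4  21.3  11.8] [ 329.2 -188.3    7. ] [494.4 139.6  17.9] [434.3 -18.2] [164.  318.6] 8.909760475158691
```

View pics/topcrop.png

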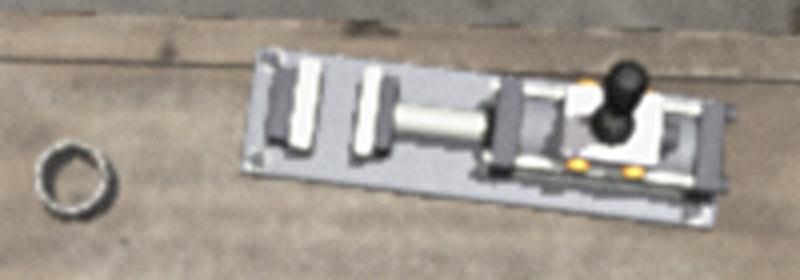

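```bash
cat >> h.py <<'E'
YC=np.array([.097,.9953,0]);XC=np.array([.9953,-.097,0])
def go(target,y):
    "rows: turn about tool z and shift in cm to reach target TCP (mm) with tool y along y"
    s=robot.get_state();R=np.array(s["tool_rot"]);d=R.T@(np.array(target)-s["ee_pos"])/10
    y=np.array(y);Rt=np.stack([np.cross(y,[0,0,-1]),y,[0,0,-1.]],1)
    print("rot",cv2.Rodrigues(R.T@Rt)[0].ravel().round(3),"shift",d.round(2))
E
python3 - <<'E'
from h import *
go([428,-102,360],-YC)
E
```

```text
rot [-0.001  0.     0.356] shift [ 38.77 -41.66  -5.63]
```

```bash
python3 -m handwheel '[[0,0,0,0,0,-5.6,-0.1],[0,0,0.1,4,-4.2,-5.6,-0.1],[0,0,0.2,7.4,-8,-5.6,-0.1],[0,0,0.3,10.5,-11.5,-5.6,-0.1],[0,0,0.356,14,-15,-5.6,-0.1],[0,0,0.356,17,-18.5,-5.6,-0.1],[0,0,0.356,20,-22,-5.6,-0.1],[0,0,0.356,20,-22,-5.6,-0.1]]'
python3 - <<'E'
from h import *
go([428,-102,360],-YC)
E
```

```text
t: 0.9
ee_pos: [300.0, -334.6, 360.0]
tool_rot: [[0.996, -0.088, 0.001], [-0.088, -0.996, 0.002], [0.001, -0.002, -1.0]]
contact_force: [-0.0, -1.7, -0.2]
width: 47.0
gripper_force: 0.0
rot [-0.002 -0.001  0.009] shift [ 10.7  -24.3    0.06]
```

```bash
python3 -m handwheel '[[0,0,0.009,1.8,-4.1,0,-0.1],[0,0,0.009,3.6,-8.2,0,-0.1],[0,0,0.009,5.4,-12.3,0,-0.1],[0,0,0.009,7.2,-16.4,0,-0.1],[0,0,0.009,9,-20.5,0,-0.1],[0,0,0.009,10.7,-24.3,0,-0.1],[0,0,0.009,10.7,-24.3,0,-0.1]]'
python3 - <<'E'
from h import *
go([428,-102,270],-YC)
for n in("side","top"):
    s=snap(n);c=s["color"][:,:,::-1]
    c=c[100:280,200:380] if n=="side" else c[150:260,220:400]
    cv2.imwrite(f"pics/{n}1.png",cv2.resize(c,None,fx=3,fy=3,interpolation=cv2.INTER_CUBIC))
a=cv2.imread("pics/side1.png");b=cv2.imread("pics/top1.png")
cv2.imwrite("pics/both1.png",cv2.resize(np.vstack([a,b]),None,fx=.65,fy=.65))
E
```

```text
t: 1.6
ee_pos: [429.1, -103.9, 359.9]
tool_rot: [[0.995, -0.098, 0.001], [-0.098, -0.995, 0.002], [0.001, -0.002, -1.0]]
contact_force: [-0.9, -0.7, -0.3]
width: 46.9
gripper_force: 0.0
rot [-0.002 -0.001 -0.001] shift [-0.14 -0.16  8.99]
```

View pics/both1.png

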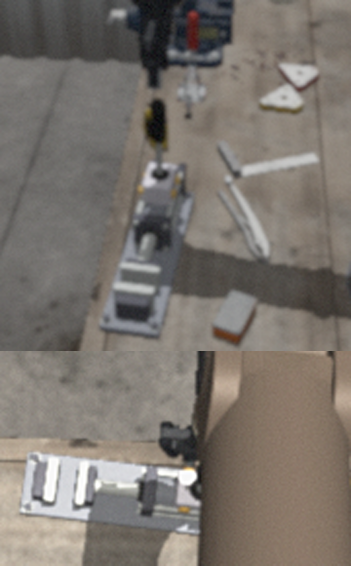

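The side view shows the fingers straight above the lever grip (about (155,80) over (157,120) in the composite). In the top view both jaws stay visible. Descending to straddle the lever.

```bash
python3 -m handwheel '[[0,0,0,-0.1,-0.1,3,-0.1],[0,0,0,-0.1,-0.1,6,-0.1],[0,0,0,-0.1,-0.1,9,-0.1],[0,0,0,-0.1,-0.1,9,-0.1]]'
python3 -m handwheel '[[0,0,0,0,1.5,0,-0.1],[0,0,0,0,2.5,0,-0.1],[0,0,0,0,3.2,0,-0.1],[0,0,0,0,3.8,0,-0.1],[0,0,0,0,3.8,0,-0.1],[0,0,0,0,3.8,0,-0.1]]'
```

```text
t: 2.1
ee_pos: [423.5, -109.3, 266.9]
tool_rot: [[0.994, -0.109, -0.007], [-0.109, -0.994, 0.001], [-0.007, -0.0, -1.0]]
contact_force: [0.2, -0.3, 0.5]
width: 47.1
gripper_force: 0.0
t: 2.7
ee_pos: [421.8, -143.4, 270.4]
tool_rot: [[0.994, -0.105, -0.001], [-0.105, -0.994, 0.004], [-0.002, -0.004, -1.0]]
contact_force: [1.6, 13.9, -6.9]
width: 47.3
gripper_force: 6.5
```

```bash
python3 -m handwheel '[[0,0,0,0,0.5,0,-0.1],[0,0,0,0,0.8,0,-0.1],[0,0,0,0,0.8,0,-0.1],[0,0,0,0,0.8,0,-0.1],[0,0,0,0,0.8,0,-0.1],[0,0,0,0,0.8,0,-0.1],[0,0,0,0,0.8,0,-0.1],[0,0,0,0,0.8,0,-0.1]]'
cat >> h.py <<'E'
def jaws(y0=-20,pipe=False):
    s=snap("top");P=pts(s);F=np.array([445.7,84.3,0])
    Q=P.reshape(-1,3);a=(Q-F)@YC;x=(Q-F)@XC
    m=(Q[:,2]>47)&(Q[:,2]<66)&(abs(x)<27)&(a>-130)&(a<40)
    h,e=np.histogram(a[m],np.arange(-130,44,4));print(dict(zip(e[:-1].astype(int).tolist(),h.tolist())))
    return s
E
python3 - <<'E'
from h import *
jaws()
E
```

```text
t: 3.5
ee_pos: [421.1, -150.3, 270.2]
tool_rot: [[0.995, -0.104, -0.001], [-0.104, -0.995, 0.005], [-0.002, -0.005, -1.0]]
contact_force: [2.7, 16.9, -8.9]
width: 47.2
gripper_force: 7.6
{-130: 0, -126: 0, -122: 8, -118: 16, -114: 11, -110: 10, -106: 10, -102: 10, -98: 10, -94: 10, -90: 10, -86: 11, -82: 10, -78: 11, -74: 12, -70: 28, -66: 27, -62: 29, -58: 28, -54: 31, -50: 25, -46: 0, -42: 0, -38: 0, -34: 0, -30: 0, -26: 0, -22: 0, -18: 0, -14: 0, -10: 0, -6: 0, -2: 20, 2: 31, 6: 30, 10: 27, 14: 19, 18: 19, 22: 21, 26: 16, 30: 3, 34: 0, 38: 0}
```

```bash
python3 -m handwheel '[[0,0,0,0,0,0,-0.1],[0,0,0,0,0,0,-0.1],[0,0,0,0,0,0,-0.1],[0,0,0,0,0,0,-0.1],[0,0,0,0,0,0,-0.1],[0,0,0,0,0,0,-0.1],[0,0,0,0,0,0,-0.1],[0,0,0,0,0,0,-0.1]]'
python3 -m handwheel '[[0,0,0,0,0,0,-0.1],[0,0,0,0,0,0,-0.1],[0,0,0,0,0,0,-0.1],[0,0,0,0,0,0,-0.1],[0,0,0,0,0,0,-0.1],[0,0,0,0,0,0,-0.1]]'
python3 - <<'E'
from h import *
jaws();go([428,-102,270],-YC)
E
```

```text
t: 4.35
ee_pos: [421.1, -150.7, 270.3]
tool_rot: [[0.995, -0.104, -0.001], [-0.104, -0.995, 0.005], [-0.001, -0.004, -1.0]]
contact_force: [2.2, 15.5, -8.0]
width: 47.1
gripper_force: 6.9
t: 4.95
ee_pos: [421.0, -151.0, 270.4]
tool_rot: [[0.995, -0.104, -0.001], [-0.104, -0.995, 0.004], [-0.001, -0.004, -1.0]]
contact_force: [1.7, 14.3, -6.7]
width: 46.8
gripper_force: 6.5
{-130: 0, -126: 0, -122: 9, -118: 15, -114: 12, -110: 10, -106: 11, -102: 9, -98: 11, -94: 15, -90: 28, -86: 29, -82: 26, -78: 31, -74: 28, -70: 24, -66: 0, -62: 0, -58: 0, -54: 0, -50: 0, -46: 0, -42: 0, -38: 0, -34: 0, -30: 0, -26: 0, -22: 0, -18: 0, -14: 0, -10: 0, -6: 0, -2: 20, 2: 32, 6: 29, 10: 28, 14: 19, 18: 17, 22: 18, 26: 20, 30: 2, 34: 0, 38: 0}
rot [-0.004  0.001 -0.007] shift [ 0.18 -4.94  0.06]
```

```bash
python3 -m handwheel '[[0,0,0,0,0,0,-0.1],[0,0,0,0,0,0,-0.1],[0,0,0,0.1,-1.5,0,-0.1],[0,0,0,0.2,-3,0,-0.1],[0,0,0,0.2,-4.2,0,-0.1],[0,0,0,0.2,-4.6,0,-0.1],[0,0,0,0.2,-4.6,0,-0.1],[0,0,0,0.2,-4.6,0,-0.1]]'
python3 -m handwheel '[[0,0,0,0,0,-1,-0.1],[0,0,0,0,0,-4,-0.1],[0,0,0,0,0,-8,-0.1],[0,0,0,0,0,-9,-0.1],[0,0,0,0,0,-9,-0.1]]'
python3 - <<'E'
from h import *
jaws();go([394,246,250],XC)
E
```

```text
t: 5.8
ee_pos: [428.1, -108.8, 270.2]
tool_rot: [[0.994, -0.107, 0.0], [-0.107, -0.994, -0.0], [0.0, 0.0, -1.0]]
contact_force: [-0.1, 0.5, 0.2]
width: 47.1
gripper_force: 0.0
t: 6.3
ee_pos: [428.9, -108.5, 362.0]
tool_rot: [[0.994, -0.107, 0.004], [-0.107, -0.994, -0.001], [0.004, 0.001, -1.0]]
contact_force: [-0.4, -0.5, -0.4]
width: 47.0
gripper_force: 0.0
{-130: 0, -126: 0, -122: 8, -118: 17, -114: 11, -110: 10, -106: 11, -102: 10, -98: 17, -94: 28, -90: 28, -86: 28, -82: 30, -78: 30, -74: 19, -70: 0, -66: 0, -62: 0, -58: 0, -54: 0, -50: 0, -46: 0, -42: 0, -38: 0, -34: 0, -30: 0, -26: 0, -22: 0, -18: 0, -14: 0, -10: 0, -6: 0, -2: 21, 2: 30, 6: 30, 10: 26, 14: 17, 18: 23, 22: 20, 26: 17, 30: 8, 34: 0, 38: 0}
rot [ 1.000e-03 -1.000e-03 -1.581e+00] shift [ -7.2  -34.87  11.01]
```

```bash
python3 -m handwheel '[[0,0,-0.15,-0.9,-4.3,0,-1],[0,0,-0.3,-1.8,-8.6,0,-1],[0,0,-0.45,-2.7,-13,0,-1],[0,0,-0.6,-3.6,-17.4,0,-1],[0,0,-0.75,-4.5,-21.7,0,-1],[0,0,-0.9,-5.4,-26,0,-1],[0,0,-1.05,-5.5,-26,0,-1],[0,0,-1.05,-5.5,-26,0,-1]]'
python3 - <<'E'
from h import *
for n in("top","side"):
    s=snap(n) if n=="top" else snap(n)
    P=pts(s).reshape(-1,3);m=(P[:,2]>44)&(P[:,2]<58)&(np.hypot(P[:,0]-394,P[:,1]-246)<32)
    Q=P[m]
    if len(Q)<10: print(n,len(Q));continue
    c,r=cv2.minEnclosingCircle(Q[:,:2].astype(np.float32));print(n,len(Q),c,r,Q.mean(0), cv2.fitEllipse(Q[:,:2].astype(np.float32)))
go([394,246,200],XC)
E
```

```text
t: 7.15
ee_pos: [400.2, 156.9, 358.5]
tool_rot: [[0.582, 0.813, -0.003], [0.813, -0.582, -0.001], [-0.002, -0.002, -1.0]]
contact_force: [0.4, -0.4, 0.2]
width: 85.4
gripper_force: 0.0
top 0
side 118 (393.4296569824219, 245.96578979492188) 25.496009826660156 [392.96177703 247.60008892  49.67656291] ((393.6982116699219, 246.84800720214844), (44.997920989990234, 46.048980712890625), 16.903709411621094)
rot [-0.002  0.002 -0.536] shift [ 6.94 -5.91 15.87]
```

```bash
python3 -m handwheel '[[0,0,-0.14,2.4,-2,3.5,-1],[0,0,-0.28,4.8,-4,7.5,-1],[0,0,-0.42,6.9,-5.9,11,-1],[0,0,-0.536,6.9,-5.9,15,-1],[0,0,-0.536,6.9,-5.9,15.9,-1],[0,0,-0.536,6.9,-5.9,15.9,-1]]'
python3 - <<'E'
from h import *
go([393.5,246.5,88],XC)
s=snap("side");c=s["color"][230:350,220:380,::-1];cv2.imwrite("pics/s2.png",cv2.resize(c,None,fx=4,fy=4,interpolation=cv2.INTER_CUBIC))
E
```

```text
t: 7.85
ee_pos: [393.6, 245.0, 199.7]
tool_rot: [[0.098, 0.995, -0.003], [0.995, -0.098, -0.003], [-0.003, -0.003, -1.0]]
contact_force: [-0.3, 0.4, 0.7]
width: 85.3
gripper_force: 0.0
rot [-0.003  0.003 -0.001] shift [1.800e-01 1.000e-02 1.117e+01]
```

View pics/s2.png

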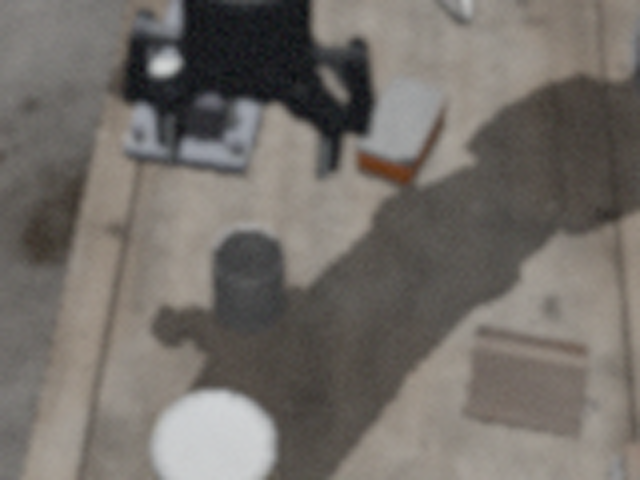

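The fingers sit either side of the pipe, which is at (248,278) in the crop, with the gripper centred near column 248. Descending to grasp it.

```bash
python3 -m handwheel '[[0,0,0,0.2,0,4,-1],[0,0,0,0.2,0,8,-1],[0,0,0,0.2,0,10.5,-1],[0,0,0,0.2,0,11.2,-1],[0,0,0,0.2,0,11.2,-1],[0,0,0,0.2,0,11.2,-1]]'
python3 -m handwheel '[[0,0,0,0,0,0,0.2],[0,0,0,0,0,0,0.2],[0,0,0,0,0,0,0.2],[0,0,0,0,0,0,0.2],[0,0,0,0,0,0,0.2],[0,0,0,0,0,0,0.2]]' 40
```

```text
t: 8.5
ee_pos: [395.2, 249.3, 90.7]
tool_rot: [[0.093, 0.996, 0.003], [0.996, -0.093, 0.001], [0.001, 0.003, -1.0]]
contact_force: [-0.4, -0.8, 1.0]
width: 85.3
gripper_force: 0.0
t: 9.1
ee_pos: [394.2, 249.1, 89.8]
tool_rot: [[0.091, 0.996, 0.001], [0.996, -0.091, 0.0], [0.0, 0.001, -1.0]]
contact_force: [-1.3, -1.1, 11.6]
width: 46.8
gripper_force: 39.1
```

```bash
python3 -m handwheel '[[0,0,0,0,0,-1,0.2],[0,0,0,0,0,-4,0.2],[0,0,0,0,0,-8,0.2],[0,0,0,0,0,-11,0.2],[0,0,0,0,0,-11,0.2]]'
python3 - <<'E'
from h import *
go([442.8,54,200],XC)
s=snap("side");P=pts(s).reshape(-1,3);m=(P[:,2]>148)&(P[:,2]<166)&(np.hypot(P[:,0]-394,P[:,1]-247)<27);Q=P[m];print(len(Q),Q.mean(0),Q.min(0),Q.max(0))
E
```

```text
t: 9.6
ee_pos: [395.1, 250.2, 202.8]
tool_rot: [[0.091, 0.996, 0.005], [0.996, -0.091, 0.003], [0.004, 0.005, -1.0]]
contact_force: [-0.1, 0.0, -3.0]
width: 47.3
gripper_force: 42.2
rot [ 0.005 -0.004  0.006] shift [-19.11   6.53   0.24]
205 [395.78247281 251.63241559 157.78499155] [372.41055068 223.93389442 148.06019274] [418.62410231 272.96925558 165.99888542]
```

```bash
python3 -m handwheel '[[0,0,0,-2,0.7,0,0.2],[0,0,0,-5,1.7,0,0.2],[0,0,0,-8.5,2.9,0,0.2],[0,0,0,-12,4.1,0,0.2],[0,0,0,-15.5,5.3,0,0.2],[0,0,0.006,-18,6.2,0,0.2],[0.005,-0.004,0.006,-19.1,6.5,0,0.2],[0.005,-0.004,0.006,-19.1,6.5,0,0.2]]'
python3 -m handwheel '[[0,0,0,0,0,1,0.2],[0,0,0,0,0,2,0.2],[0,0,0,0,0,2,0.2]]'
python3 - <<'E'
from h import *
go([442.8,54,102],XC)
s=snap("side");P=pts(s).reshape(-1,3);F=np.array([445.7,84.3,0]);Q=np.c_[(P-F)@XC,(P-F)@YC,P[:,2]]
m=(Q[:,2]>120)&(Q[:,2]<150)&(np.hypot(Q[:,0],Q[:,1]+32)<30);q=Q[m];print(len(q),q.mean(0),q.min(0),q.max(0))
for lo in (60,85):
  m=(Q[:,2]>lo)&(Q[:,2]<lo+25)&(np.hypot(Q[:,0],Q[:,1]+32)<30);q=Q[m];print(len(q),np.percentile(q,[2,50,98],axis=0).round(1) if len(q) else 0)
c=s["color"][190:290,220:340,::-1];cv2.imwrite("pics/s3.png",cv2.resize(c,None,fx=5,fy=5,interpolation=cv2.INTER_CUBIC))
E
```

```text
t: 10.45
ee_pos: [440.9, 51.2, 198.0]
tool_rot: [[0.1, 0.995, -0.008], [0.995, -0.1, -0.004], [-0.005, -0.007, -1.0]]
contact_force: [-1.1, 0.2, -2.2]
width: 47.1
gripper_force: 42.1
t: 10.75
ee_pos: [440.0, 53.7, 177.2]
tool_rot: [[0.094, 0.995, -0.008], [0.996, -0.094, -0.003], [-0.004, -0.008, -1.0]]
contact_force: [-0.6, -0.7, -2.8]
width: 47.0
gripper_force: 42.0
rot [-0.008  0.004  0.003] shift [0.09 0.34 7.52]
205 [  0.28652095 -30.04271107 131.88408907] [-27.67085221 -57.89370065 120.05415283] [ 27.27302422  -8.57115919 149.25666669]
0 0
108 [[-28.2 -57.1  87.8]
 [ -6.3 -15.8 100.2]
 [ 16.2  -8.9 109.4]]
```

View pics/s3.png

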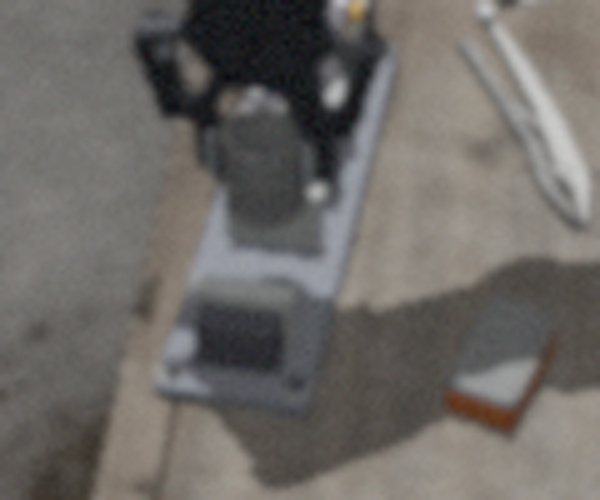

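The pipe hangs upright at (265,170) in the crop, between the moving jaw behind it and the fixed jaw at (240,320). Depth readings give it about 8 mm to the fixed face and about 15 mm to the moving one, so I'm lowering.

```bash
python3 -m handwheel '[[-0.008,0.004,0,0.1,0.3,2,0.2],[-0.008,0.004,0,0.1,0.3,4,0.2],[-0.008,0.004,0,0.1,0.3,5.8,0.2],[-0.008,0.004,0,0.1,0.3,6.8,0.2],[-0.008,0.004,0,0.1,0.3,7.1,0.2],[-0.008,0.004,0,0.1,0.3,7.1,0.2],[-0.008,0.004,0,0.1,0.3,7.1,0.2]]'
python3 -m handwheel '[[0,0,0,0,0,0.1,0.2],[0,0,0,0,0,0.2,0.2],[0,0,0,0,0,0.2,0.2]]'
```

```text
t: 11.5
ee_pos: [444.4, 53.4, 108.5]
tool_rot: [[0.097, 0.995, 0.004], [0.995, -0.097, -0.0], [0.0, 0.004, -1.0]]
contact_force: [0.3, 0.1, -2.9]
width: 47.2
gripper_force: 42.1
t: 11.8
ee_pos: [444.0, 53.0, 106.0]
tool_rot: [[0.097, 0.995, 0.003], [0.995, -0.097, -0.0], [-0.0, 0.003, -1.0]]
contact_force: [0.2, 0.3, -2.0]
width: 47.1
gripper_force: 42.1
```

```bash
python3 -m handwheel '[[0,0,0,0,0,0.1,0.2],[0,0,0,0,0,0.2,0.2],[0,0,0,0,0,0.2,0.2]]';python3 -m handwheel '[[0,0,0,0,0,0.1,0.2],[0,0,0,0,0,0.2,0.2],[0,0,0,0,0,0.2,0.2]]'
```

```text
t: 12.1
ee_pos: [443.9, 53.1, 103.7]
tool_rot: [[0.097, 0.995, 0.003], [0.995, -0.097, -0.0], [-0.0, 0.003, -1.0]]
contact_force: [-0.8, 0.3, -3.0]
width: 47.0
gripper_force: 42.1
t: 12.4
ee_pos: [444.0, 53.2, 102.0]
tool_rot: [[0.097, 0.995, 0.003], [0.995, -0.097, -0.001], [-0.0, 0.003, -1.0]]
contact_force: [-0.5, -0.6, 0.9]
width: 46.9
gripper_force: 42.5
```

Base contact felt. Releasing.

```bash
python3 -m handwheel '[[0,0,0,0,0,0.05,0.2],[0,0,0,0,0,0.05,0.2],[0,0,0,0,0,0.05,-0.3],[0,0,0,0,0,0.05,-0.4],[0,0,0,0,0,0.05,-0.6],[0,0,0,0,0,0.05,-0.6],[0,0,0,0,0,0.05,-0.6]]'
python3 -m handwheel '[[0,0,0,0,0,-1,-0.6],[0,0,0,0,0,-3,-0.6],[0,0,0,0,0,-6,-0.6],[0,0,0,0,0,-10,-0.6],[0,0,0,0,0,-14,-0.6],[0,0,0,0,0,-19,-0.6],[0,0,0,0,0,-24,-0.6],[0,0,0,0,0,-26,-0.6]]'
python3 - <<'E'
from h import *
s=snap("side");P=pts(s).reshape(-1,3);F=np.array([445.7,84.3,0]);Q=np.c_[(P-F)@XC,(P-F)@YC,P[:,2]]
m=(Q[:,2]>59)&(Q[:,2]<72)&(np.hypot(Q[:,0],Q[:,1]+32)<30);q=Q[m];print(len(q),np.percentile(q,[2,50,98],axis=0).round(1))
c=s["color"][130:290,220:340,::-1];cv2.imwrite("pics/s4.png",cv2.resize(c,None,fx=3.7,fy=3.7,interpolation=cv2.INTER_CUBIC))
go([426,-104,362],-YC)
E
```

```text
t: 13.1
ee_pos: [443.9, 53.1, 101.3]
tool_rot: [[0.097, 0.995, 0.003], [0.995, -0.097, -0.0], [0.0, 0.003, -1.0]]
contact_force: [0.5, 0.1, 0.0]
width: 68.7
gripper_force: 0.0
t: 13.9
ee_pos: [443.8, 54.4, 366.5]
tool_rot: [[0.096, 0.995, 0.009], [0.995, -0.096, 0.0], [0.001, 0.009, -1.0]]
contact_force: [-0.2, 0.7, -0.6]
width: 68.1
gripper_force: 0.0
74 [[-23.4 -56.9  59.2]
 [ -1.2 -34.4  62.6]
 [ 21.9  -8.1  66.2]]
rot [ 0.008 -0.009  1.572] shift [-15.95  -0.32   0.55]
```

View pics/s4.png

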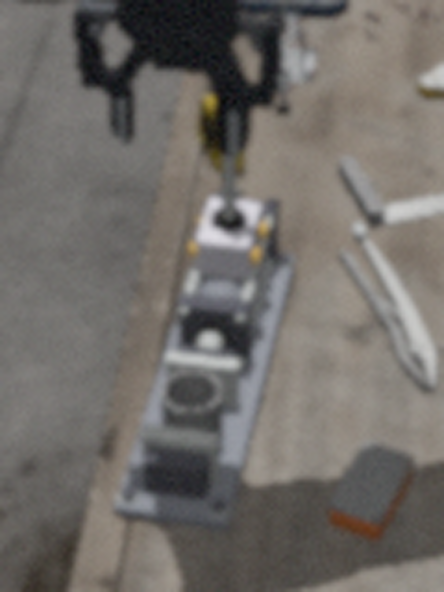

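The pipe stands upright at (195,395) in the crop, between the moving jaw (205,360) and the fixed jaw (180,450), and is centred across their width. Moving back over the lever.

```bash
python3 -m handwheel '[[0,0,0.14,-2,0,0,-0.3],[0,0,0.28,-4,0,0,-0.3],[0,0,0.42,-6,-0.1,0,-0.3],[0,0,0.56,-8,-0.1,0,-0.3],[0,0,0.7,-10,-0.2,0,-0.3],[0,0,0.84,-12,-0.2,0,-0.3],[0,0,0.98,-14,-0.3,0,-0.3],[0,0,1.12,-16,-0.3,0,-0.3]]'
python3 -m handwheel '[[0,0,0.14,0,0,0,-0.3],[0,0,0.28,0,0,0,-0.3],[0,0,0.42,0,0,0,-0.3],[0,0,0.45,0,0,0,-0.3],[0,0,0.45,0,0,0,-0.3]]'
python3 - <<'E'
from h import *
s=snap("side");P=pts(s).reshape(-1,3);m=(P[:,2]>190)&(P[:,2]<262)&(np.hypot(P[:,0]-428,P[:,1]+104)<35);Q=P[m];print(len(Q),np.percentile(Q,[2,50,98],axis=0).round(1))
go([427,-101,270],-YC)
E
```

```text
t: 14.75
ee_pos: [424.0, -106.1, 361.6]
tool_rot: [[0.94, 0.342, 0.003], [0.342, -0.94, -0.0], [0.003, 0.001, -1.0]]
contact_force: [0.6, 0.2, 0.0]
width: 55.5
gripper_force: 0.0
t: 15.25
ee_pos: [424.5, -105.5, 361.5]
tool_rot: [[0.996, -0.093, 0.003], [-0.093, -0.996, -0.0], [0.003, -0.0, -1.0]]
contact_force: [0.2, -0.7, 0.5]
width: 55.3
gripper_force: 0.0
174 [[ 414.9 -121.7  191.5]
 [ 426.  -107.8  225.7]
 [ 438.4 -101.5  252.8]]
rot [-0.    -0.003  0.005] shift [ 0.18 -0.47  9.15]
```

```bash
python3 -m handwheel '[[0,0,0.005,0.2,0.2,3,-0.3],[0,0,0.005,0.2,0.2,6,-0.3],[0,0,0.005,0.2,0.2,9.1,-0.3],[0,0,0.005,0.2,0.2,9.1,-0.3]]'
python3 -m handwheel '[[0,0,0,0,-2,0,-0.3],[0,0,0,0,-3.5,0,-0.3],[0,0,0,0,-4.8,0,-0.3],[0,0,0,0,-5.4,0,-0.3],[0,0,0,0,-5.4,0,-0.3],[0,0,0,0,-5.4,0,-0.3],[0,0,0,0,-5.4,0,-0.3]]'
python3 - <<'E'
from h import *
jaws()
E
```

```text
t: 15.7
ee_pos: [424.7, -107.8, 267.5]
tool_rot: [[0.995, -0.098, -0.003], [-0.098, -0.995, 0.001], [-0.003, -0.001, -1.0]]
contact_force: [0.3, -1.3, 0.1]
width: 55.5
gripper_force: 0.0
t: 16.4
ee_pos: [430.8, -59.1, 270.8]
tool_rot: [[0.995, -0.103, -0.0], [-0.103, -0.995, -0.006], [0.0, 0.006, -1.0]]
contact_force: [-2.2, -19.0, -5.3]
width: 55.5
gripper_force: 9.0
{-130: 0, -126: 0, -122: 8, -118: 17, -114: 10, -110: 10, -106: 11, -102: 10, -98: 12, -94: 11, -90: 10, -86: 28, -82: 26, -78: 28, -74: 28, -70: 30, -66: 28, -62: 2, -58: 9, -54: 8, -50: 2, -46: 10, -42: 5, -38: 8, -34: 4, -30: 8, -26: 6, -22: 8, -18: 12, -14: 9, -10: 0, -6: 0, -2: 22, 2: 29, 6: 30, 10: 28, 14: 20, 18: 15, 22: 24, 26: 18, 30: 4, 34: 0, 38: 0}
```

```bash
python3 -m handwheel '[[0,0,0,0,0,0,-0.3],[0,0,0,0,0,0,-0.3],[0,0,0,0,0,0,-0.3],[0,0,0,0,0,0,-0.3],[0,0,0,0,0,0,-0.3],[0,0,0,0,0,0,-0.3],[0,0,0,0,0,0,-0.3],[0,0,0,0,0,0,-0.3]]'
python3 - <<'E'
from h import *
jaws()
E
python3 -m handwheel '[[0,0,0,0,0,0,-0.3],[0,0,0,0,0,0,-0.3],[0,0,0,0,0,0,-0.3],[0,0,0,0,0,0,-0.3],[0,0,0,0,0,0,-0.3],[0,0,0,0,0,0,-0.3],[0,0,0,0,0,0,-0.3],[0,0,0,0,0,0,-0.3]]'
python3 - <<'E'
from h import *
jaws()
E
```

```text
t: 17.25
ee_pos: [430.8, -59.0, 270.8]
tool_rot: [[0.995, -0.103, -0.0], [-0.103, -0.995, -0.006], [0.0, 0.006, -1.0]]
contact_force: [-2.3, -18.6, -5.7]
width: 55.6
gripper_force: 8.6
{-130: 0, -126: 0, -122: 8, -118: 16, -114: 11, -110: 10, -106: 11, -102: 9, -98: 10, -94: 11, -90: 10, -86: 10, -82: 11, -78: 28, -74: 27, -70: 29, -66: 28, -62: 33, -58: 27, -54: 11, -50: 13, -46: 7, -42: 4, -38: 9, -34: 4, -30: 10, -26: 5, -22: 9, -18: 6, -14: 7, -10: 10, -6: 0, -2: 20, 2: 31, 6: 31, 10: 26, 14: 19, 18: 20, 22: 18, 26: 19, 30: 5, 34: 0, 38: 0}
t: 18.1
ee_pos: [430.9, -58.9, 270.8]
tool_rot: [[0.995, -0.103, -0.0], [-0.103, -0.995, -0.006], [0.0, 0.006, -1.0]]
contact_force: [-3.1, -18.6, -6.2]
width: 55.5
gripper_force: 8.4
{-130: 0, -126: 0, -122: 8, -118: 17, -114: 11, -110: 9, -106: 10, -102: 10, -98: 11, -94: 11, -90: 10, -86: 11, -82: 10, -78: 10, -74: 23, -70: 30, -66: 26, -62: 31, -58: 27, -54: 30, -50: 16, -46: 6, -42: 6, -38: 10, -34: 6, -30: 8, -26: 6, -22: 8, -18: 7, -14: 8, -10: 7, -6: 11, -2: 23, 2: 31, 6: 28, 10: 28, 14: 19, 18: 18, 22: 20, 26: 21, 30: 4, 34: 0, 38: 0}
```

```bash
for i in 1; do python3 -m handwheel '[[0,0,0,0,0,0,-0.3],[0,0,0,0,0,0,-0.3],[0,0,0,0,0,0,-0.3],[0,0,0,0,0,0,-0.3],[0,0,0,0,0,0,-0.3],[0,0,0,0,0,0,-0.3],[0,0,0,0,0,0,-0.3],[0,0,0,0,0,0,-0.3]]' ; python3 -c "
from h import *
jaws()"; done
python3 -m handwheel '[[0,0,0,0,0,0,-0.3],[0,0,0,0,0,0,-0.3],[0,0,0,0,0,0,-0.3],[0,0,0,0,0,0,-0.3],[0,0,0,0,0,0,-0.3],[0,0,0,0,0,0,-0.3],[0,0,0,0,0,0,-0.3],[0,0,0,0,0,0,-0.3]]'
python3 -c "
from h import *
jaws();go([428,-102,270],-YC)"
```

```text
t: 18.95
ee_pos: [430.9, -58.8, 270.8]
tool_rot: [[0.995, -0.103, -0.0], [-0.103, -0.995, -0.006], [0.0, 0.006, -1.0]]
contact_force: [-2.8, -17.7, -6.3]
width: 55.5
gripper_force: 8.3
{-130: 0, -126: 0, -122: 9, -118: 17, -114: 11, -110: 10, -106: 10, -102: 10, -98: 11, -94: 11, -90: 10, -86: 11, -82: 10, -78: 11, -74: 18, -70: 30, -66: 27, -62: 32, -58: 28, -54: 33, -50: 16, -46: 8, -42: 7, -38: 12, -34: 5, -30: 9, -26: 6, -22: 6, -18: 4, -14: 8, -10: 7, -6: 12, -2: 21, 2: 30, 6: 28, 10: 28, 14: 19, 18: 17, 22: 19, 26: 18, 30: 5, 34: 0, 38: 0}
t: 19.8
ee_pos: [430.9, -58.9, 270.8]
tool_rot: [[0.995, -0.103, -0.0], [-0.103, -0.995, -0.006], [0.0, 0.006, -1.0]]
contact_force: [-2.7, -18.6, -6.9]
width: 55.5
gripper_force: 8.3
{-130: 0, -126: 0, -122: 8, -118: 16, -114: 10, -110: 10, -106: 11, -102: 10, -98: 11, -94: 12, -90: 10, -86: 10, -82: 10, -78: 9, -74: 19, -70: 30, -66: 27, -62: 30, -58: 29, -54: 30, -50: 17, -46: 9, -42: 9, -38: 10, -34: 3, -30: 11, -26: 4, -22: 9, -18: 6, -14: 7, -10: 5, -6: 12, -2: 24, 2: 30, 6: 30, 10: 25, 14: 19, 18: 17, 22: 20, 26: 15, 30: 6, 34: 0, 38: 0}
rot [ 0.006 -0.    -0.006] shift [0.16 4.32 0.11]
```

```bash
python3 -m handwheel '[[0,0,0,0.1,1.2,0,-0.3],[0,0,0,0.1,2.4,0,-0.3],[0,0,0,0.2,3.4,0,-0.3],[0,0,0,0.2,3.7,0,-0.3],[0,0,0,0.2,3.7,0,-0.3],[0,0,0,0.2,3.7,0,-0.3]]'
python3 -m handwheel '[[0,0,0,0,0,-2,-0.3],[0,0,0,0,0,-6,-0.3],[0,0,0,0,0,-10,-0.3],[0,0,0,0,0,-14,-0.3],[0,0,0,0,0,-14,-0.3],[0,0,0,0,0,-14,-0.3]]'
python3 - <<'E'
from h import *
jaws();s=snap("side");P=pts(s).reshape(-1,3);m=(P[:,2]>190)&(P[:,2]<262)&(np.hypot(P[:,0]-428,P[:,1]+104)<35);Q=P[m];print(len(Q),np.percentile(Q,[2,50,98],axis=0).round(1))
F=np.array([445.7,84.3,0]);Q=np.c_[(P-F)@XC,(P-F)@YC,P[:,2]]
m=(Q[:,2]>59)&(Q[:,2]<72)&(np.hypot(Q[:,0],Q[:,1]+25)<30);q=Q[m];print(len(q),np.percentile(q,[2,50,98],axis=0).round(1))
c=s["color"][130:370,210:350,::-1];cv2.imwrite("pics/s5.png",cv2.resize(c,None,fx=2.5,fy=2.5,interpolation=cv2.INTER_CUBIC))
E
```

```text
t: 20.45
ee_pos: [431.0, -90.9, 271.0]
tool_rot: [[0.995, -0.1, 0.004], [-0.1, -0.995, -0.0], [0.004, 0.0, -1.0]]
contact_force: [0.1, -1.9, 1.7]
width: 55.2
gripper_force: 1.0
t: 21.05
ee_pos: [430.4, -90.3, 411.1]
tool_rot: [[0.995, -0.1, 0.005], [-0.1, -0.995, -0.0], [0.005, -0.0, -1.0]]
contact_force: [-0.1, 1.5, 0.3]
width: 55.7
gripper_force: 0.0
{-130: 0, -126: 0, -122: 8, -118: 17, -114: 11, -110: 10, -106: 11, -102: 9, -98: 12, -94: 11, -90: 10, -86: 11, -82: 9, -78: 10, -74: 16, -70: 31, -66: 27, -62: 32, -58: 28, -54: 30, -50: 20, -46: 9, -42: 8, -38: 9, -34: 5, -30: 11, -26: 5, -22: 8, -18: 6, -14: 8, -10: 6, -6: 10, -2: 20, 2: 28, 6: 30, 10: 28, 14: 14, 18: 15, 22: 17, 26: 19, 30: 3, 34: 0, 38: 0}
159 [[ 416.9 -113.6  191.5]
 [ 427.7 -100.7  227.6]
 [ 437.9  -94.7  253.2]]
72 [[-22.8 -53.8  59.3]
 [  1.5 -25.5  63.3]
 [ 22.3   1.5  66.5]]
```

View pics/s5.png

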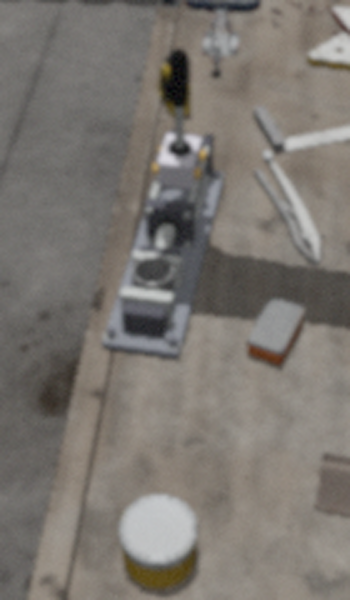

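The pipe stands upright between both jaws at (155,270). The lever is back upright at (178,80), the tin is still at (160,540), and the gripper is clear. Handing in.

```bash
python3 -c "
from workcell import robot
print(robot.close_job())"
```

```text
the job is handed in; nothing more can be done
None
```

The pipe is clamped upright and about central between both jaws, the lever is back near centre, the tin and tape measure were never touched, and the job was handed in at about 21 s.

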